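Clear the colony counter and stack the read dishes

TASK

Free the dish that sits under the colony counter's magnifier from its spring insert, twisting it back and forth as you lift so that the insert is not pulled up out of the stage, and add it and the single small dish lying on the bench, in either order, to the pile of two small dishes where that pile stands. Each dish of the pile must end nested squarely inside the stacking rim of the one below; set the dishes down rather than dropping them, and leave the magnifier and the other things about undisturbed.

Things in the scene. Friction and masses are not known exactly. Their poses are not given: they have to be found in the camera images.
- dish_read_mid (a point): The dish held in the counter's insert. All four small dishes are alike: closed 60 mm culture dishes of clear plastic with amber agar, 20 mm high, about 35 g, the lid locked on so that all turns as one. Point: the centre, 10 mm above the underside; z is the dish's axis, up. Grip by the lid: 60 mm across, 8 to 20 mm above the underside.
- dish_bench_mid (a point): Centre of the single small dish lying flat on the bench. Below its lid (radius 30 mm) a small dish has a base of radius 27, 2.5 to 8 mm above the underside, and under that a foot of radius 24, 2.5 mm high, its lowest 1 mm drawn in to radius 23.
- pile_top_mid (a point): Centre of the upper of the two small dishes already piled. Round each lid's top stands a stacking rim, inner radius 25, outer 27.5 mm, 2.2 mm high. A nested dish has its foot down inside the rim below (1 mm of play all round) and sits 20 mm higher than that dish; one that rides on the rim sits 22.2 mm higher.
- pile_low_mid (a point): Centre of the lower dish of the pile, which stands flat on the bench.
- counter: Colony counter, a fixed beige console 65 mm high with a sloping keypad in front. Origin: on the bench under the centre of its stage, where the dish sits; x points from the keypad (robot's side) to the back, z up. The console spans x -127 to +135, y -115 to +115 mm. The round white stage (radius 60) is at z = 67 mm; the dish stands on it.
- insert (a joint): Height (m) of the spring insert, 0 = seated: a ring, outer radius 50, 6.5 mm high, on the stage round the dish, keyed against turning, held down by about 7 N. Its three rubber jaws grip the dish's base by friction: a straight pull needs 10 to 15 N and lifts the insert; turned much faster than it is raised, the dish drags only a few N. It is free when raised 5 mm; turns of 0.3 rad each way do.
- magnifier: The counter's magnifier, fixed; origin and axes as the counter. A level lens in a black frame, 94 mm across, 14 thick, centred 25 mm behind the stage centre, underside 256 mm above the bench; gooseneck from the console's back corner at x 112, y 92 mm. It bars an upright tool; one leaning 35 degrees or more towards the keypad, fingers closing along the counter's y, passes below.
- dish_big: Bystander: a larger closed dish, 92 mm across and 16 mm high; origin under its centre.
- marker: Bystander: a marker pen lying on the console behind the stage, 131 mm long, 15 mm thick; origin under its middle.
- tally: Bystander: a steel hand tally counter, 48 mm across, 25 mm high; origin under its centre.
- tube_rack: Bystander: a white tube rack 100 x 60 x 45 mm with small tubes, caps up to 54 mm; origin under its centre.
Mind the look-alikes: they are no part of the job. Leave any purple look-alike of the part that bears dish_bench_mid alone. What is shaped like the part that bears dish_read_mid but blue is not meant.

How it is judged (in metres and radians):
At the end, for the whole second after the job is handed in: All four small dishes at rest, released, in one level pile within 20 mm of where the pile stood, the added two in either order; each nested on the one below: axes within 2 mm, 18.8 to 21.1 mm higher, level to 2 degrees; the insert seated within 2 mm (horizontal distance between pile_top_mid and pile_low_mid below 0.002 m and z of pile_top_mid in the frame of pile_low_mid between 0.0188 and 0.0211 m and ((horizontal distance between dish_read_mid and pile_top_mid below 0.002 m and z of dish_read_mid in the frame of pile_top_mid between 0.0188 and 0.0211 m and horizontal distance between dish_bench_mid and dish_read_mid below 0.002 m and z of dish_bench_mid in the frame of dish_read_mid between 0.0188 and 0.0211 m) or (horizontal distance between dish_bench_mid and pile_top_mid below 0.002 m and z of dish_bench_mid in the frame of pile_top_mid between 0.0188 and 0.0211 m and horizontal distance between dish_read_mid and dish_bench_mid below 0.002 m and z of dish_read_mid in the frame of dish_bench_mid between 0.0188 and 0.0211 m)) and distance of pile_low_mid from where it was at the start of the episode below 0.02 m and value of joint insert below 0.002 m and angle between each of dish_read_mid, dish_bench_mid, pile_top_mid, pile_low_mid's own z axis and vertical below 0.035 rad and linear speed of each of dish_read, dish_bench, pile_top, pile_low below 0.01 m/s); the robot touches nothing.
It fails at once if the insert is pulled up from the stage by more than 3 mm (value of joint insert above 0.003 m).
It fails at once if the magnifier is knocked (more than 3 N) (contact force between magnifier and anything else above 3 N).
It fails at once if a dish is dropped or thrown (moves faster than 0.4 m/s with no finger on it) ((linear speed of dish_read above 0.4 m/s and contact force between the fingers and dish_read below 0.02 N) or (linear speed of dish_bench above 0.4 m/s and contact force between the fingers and dish_bench below 0.02 N) or (linear speed of pile_top above 0.4 m/s and contact force between the fingers and pile_top below 0.02 N) or (linear speed of pile_low above 0.4 m/s and contact force between the fingers and pile_low below 0.02 N)).
It fails at once if the marker, tally counter, tube rack or larger dish is moved by more than 20 mm (distance of any of dish_big, marker, tally, tube_rack from where it was at the start of the episode above 0.02 m).
It also fails if it takes over 72 s, if anything falls off the work surface, if the arm or the gripper's body presses on something with over 40 N, if the wrist force passes 120 N, or if a joint passes its speed limit or range.

ROBOT

A 7-joint arm with a two-finger parallel gripper is mounted at the origin on the work surface. World frame = base frame: x ahead of the robot, y to its left, z up, the work surface at z = 0. Lengths are in mm, angles in rad, forces in N, time in s.
With the tool pointing down it reaches from about 425 to 1025 mm from the base axis. Payload 9.4 kg.
Tool frame: the origin (TCP) lies between the finger pads; the fingertips stand 11 mm ahead of it and the grasp point (between the pads) lies 8 mm behind it; z points along the fingers, y is the line along which they close (so a half turn about z gives the same grasp; the last joint's range is limited). The gripper opens to 93 mm and grips with 3 to 60 N. Pads are 15 mm wide; open, the fingers measure 128 mm over their backs; the gripper's body (75 mm by 188 mm) begins 65 mm behind the grasp point.
Start: joints at [1.236, 0.599, -0.003, 1.599, 0.002, 0.943, -0.08], TCP at [184.832, -701.043, 229.618] pointing down, gripper open.
Joint ranges: [-2.57, 2.57], [-0.35, 1.97], [-1.29, 1.29], [0.11, 2.56], [-1.05, 4.19], [0.11, 1.86], [-2.63, 2.63]. Speed limits (rad/s): [2.22, 2.22, 3.01, 3.01, 3.14, 3.14, 3.14].

INTERFACE

Orientations are given as a unit quaternion [w, x, y, z].
In Python, from bench import ctrl, imaging, spotter gives the robot as it stands.
- The arm moves only by the tool servo_tool, never from a script. Its argument "commands" is one flat list of numbers, 7 for each row, row after row: the shift along the tool's x, y, z in m, then the turn, a rotation vector about the tool's x, y, z in rad, then the opening, from 0 (shut) to 1 (fully open). In form: [dx, dy, dz, rx, ry, rz, grip, dx, dy, dz, rx, ry, rz, grip, ...]. A call has 1 to 20 rows; each row is the pose to reach, as a shift and turn from the pose commanded when the call began, along the tool's axes at that moment; what a row does not reach only later rows make up. A row lasts 1/10 s, in which the tool goes at most 50 mm and 8.59 degrees, less where a joint would pass 70% of its speed; a pose out of reach is approached as far as the arm can. A call with a gripper value outside its range is refused whole. The fingers move at their own pace and stop on an object; the grip force is fixed at half the most. Time passes only in rows, so rows that repeat a pose let the fingers close. It gives the time, the measured TCP pose, the force, the opening and the grip force at its end, in the units of the state.
- ctrl.sense(): the state, without advancing time (a new reading comes with each control period).
- imaging.camera(name): name is "scene" or "top"; returns (picture, depth): 420x560x3 uint8, red, green, blue; 420x560 float32, mm along the optical axis (not along the pixel's ray), 0 where there is no reading.
- imaging.camera_info(name): a dict with "camera_matrix" (3x3 intrinsics, pixels), "pose" (4x4, takes a point from camera to world coordinates). Camera axes: x right, y down, z forward; pixel columns grow to the right and rows downward; lengths in mm; the calibration is good to about 2 mm. A picture is of the moment at which its call begins. camera_info takes no time and is no camera call.
- ctrl.job_done(): hands the job in; it is judged then, once.
Trained networks look in the newest picture that a camera, given by its name, has taken for a name from the list of things; names that differ only in an ending like _2 or _b are one class to them, and where a whole thing is asked for, a point or a joint stands for the part that bears it (a point fixed in the world has none). Each returns a list of dicts, best first, with "p" (0 to 1); they miss things now and then, are a little off and sometimes report something else, mostly with a low value. They report only what shows in the picture. A call takes as long as a camera call. They do not tell look-alikes from the thing itself.
- spotter.silhouettes(camera, label): "region" (420x560 bool, what is visible of it) and "uv" ([column, row] in pixels, amid what is visible of it).
The state is a dict: "t": time; "q": joint angles; "qd": joint speeds; "effort": joint torques, N m; "eef_pos": TCP position; "tool_rot": TCP orientation; "force": force on the tool from outside, world axes, zero at the start; "torque": the same for the moment, N m; "width": opening from 0.0 (shut) to 1.0 (fully open); "grasp_force": force on a finger pad.
Only numpy, scipy, OpenCV 4.12 (cv2) and the standard library are available. Lean on these libraries where they do the work, as an engineer would, in place of code of your own. Each camera call takes 0.05 s, during which the arm holds its last target. There are 200 camera calls.

## Working session

There is one attempt and no reset: what is moved stays moved. The work goes in short steps, Python scripts to look and compute and a tool call to move; the robot and the scene stay as the last step left them, time stands still between calls to the robot, and variables do not carry over. Pictures are saved under pics/ and viewed, at most 10 in all, crops included, and the job is handed in when it is done.

Besides the shell and the picture viewer there is one more tool, called after ">>>" as a command line: name --argument value ..., lists and objects as JSON in quotes. servo_tool: Moves the arm, as the interface text tells. Its arguments: {"type":"object","properties":{"commands":{"type":"array","items":{"type":"number"}}},"required":["commands"]}

```bash
ls; mkdir -p pics
cat > h.py <<'E'
import numpy as np, cv2
from bench import ctrl, imaging, spotter
def shot(n):
    im,d=imaging.camera(n); return im,d
def cloud(n,d):
    i=imaging.camera_info(n);K=np.array(i["camera_matrix"]);T=np.array(i["pose"])
    v,u=np.mgrid[:d.shape[0],:d.shape[1]]
    P=np.stack([(u-K[0,2])/K[0,0]*d,(v-K[1,2])/K[1,1]*d,d,np.ones_like(d)],-1)@T.T
    P=P[...,:3]; P[d==0]=np.nan
    return P
E
python3 - <<'E'
from h import *
np.set_printoptions(precision=1,suppress=True)
ims=[]
for n in("scene","top"):
    im,d=shot(n);P=cloud(n,d);ims.append(im);print(n,imaging.camera_info(n)["pose"])
    np.savez(f"{n}.npz",im=im,P=P)
    cv2.imwrite(f"pics/{n}0.png",im[...,::-1])
    for l in("dish_read_mid","dish_bench_mid","pile_top_mid","pile_low_mid","counter","insert","magnifier","dish_big","marker","tally","tube_rack"):
        for r in spotter.silhouettes(n,l)[:6]:
            m=r["region"];print(l,round(r["p"],2),r["uv"],m.sum(),np.nanmedian(P[m],0),np.nanpercentile(P[m],2,axis=0),np.nanpercentile(P[m],98,axis=0))
E
```

```text
pics
scene [[  -0.     0.6   -0.8 1422.1]
 [   1.     0.    -0.   -13.7]
 [   0.    -0.8   -0.6  647.2]
 [   0.     0.     0.     1. ]]
dish_read_mid 0.59 [213.5, 248.4] 568 [ 675.3 -150.3   21.7] [ 643.9 -178.     4.4] [ 697.7 -123.2   25.3]
dish_read_mid 0.56 [312.7, 220.8] 610 [679.1  50.3  88.5] [644.5  23.5  72.5] [700.4  78.1  91.8]
dish_bench_mid 0.98 [426.5, 245.6] 566 [668.9 281.7  21.6] [636.  255.9   6.1] [690.7 309.4  25. ]
dish_bench_mid 0.71 [425.2, 215.8] 463 [563.5 306.2  21.7] [529.5 279.9   5.7] [584.1 333.5  25.3]
dish_bench_mid 0.16 [168.4, 172.1] 1002 [ 421.5 -299.6   43.7] [ 342.3 -334.6    4.8] [ 442.6 -274.6   56.9]
pile_top_mid 0.9 [149.5, 201.9] 465 [ 555.1 -311.    41.6] [ 517.8 -341.7   22.3] [ 575.6 -283.8   45.3]
pile_low_mid 0.57 [157.6, 214.5] 197 [ 569.7 -302.6   18. ] [ 543.8 -335.     4.6] [ 576.7 -283.3   25.1]
counter 0.77 [324.0, 244.3] 12724 [740.7  63.   66.8] [566.2 -55.7  11.9] [812.4 165.8 278.1]
insert 0.61 [322.5, 236.2] 557 [692.4  56.9  74.8] [641.2   6.   68.5] [720.   98.9  77.5]
insert 0.28 [232.2, 181.3] 292 [ 429.5 -144.1   24.4] [ 
[... 1323 characters left out ...]
5 -53.5  38.8] [798.5 166.  273.6]
insert 0.63 [266.0, 183.9] 493 [655.1  50.1  74.1] [626.1   8.3  66.6] [704.4 103.3  78.4]
magnifier 0.82 [254.2, 138.1] 2225 [707.4  66.2 267.6] [655.1  16.1  63.8] [799.3 164.6 290.5]
magnifier 0.43 [263.2, 182.2] 447 [653.2  53.7  74.3] [625.4   8.3  68. ] [702.7 103.   78.1]
dish_big 0.84 [167.5, 293.1] 1048 [384.4 303.7  17.3] [344.6 263.4  13. ] [423.8 345.2  21.1]
marker 0.65 [286.6, 131.3] 84 [767.6  -0.8  77.7] [762.1 -17.9  71.8] [775.3  14.   83. ]
tally 0.88 [345.3, 270.1] 303 [ 419.  -139.2   25.6] [ 391.3 -159.6   14.4] [ 441.3 -117.5   30. ]
tube_rack 0.9 [407.4, 282.6] 1209 [ 393.5 -294.2   45.5] [ 345.3 -328.2    4.1] [ 441.6 -269.5   56.5]
```

```bash
python3 -c "
from h import *
s=ctrl.sense();print(s)"
```

```text
{'t': 1.2, 'q': array([ 1.23630368,  0.5993245 , -0.00248598,  1.59941455,  0.00177783,
        0.94286614, -0.07982051]), 'qd': array([ 0.00059115, -0.00042913,  0.00089405,  0.00049654,  0.00042155,
       -0.00140902,  0.0008594 ]), 'effort': array([-9.95916671e-04, -7.64861941e+01,  1.49605226e+00, -2.52708292e+01,
       -5.24405704e-02,  1.03997512e-02, -9.59536237e-06]), 'eef_pos': array([ 184.82688243, -701.04551714,  229.59501224]), 'tool_rot': array([-1.30728218e-06,  9.91705864e-01,  1.28528124e-01, -1.88740497e-05]), 'force': array([-0.37304535,  0.57002062, -0.96181273]), 'torque': array([-0.01900955, -0.02395842,  0.04379421]), 'grasp_force': 0.0, 'width': 1.0021045513347095}
```

View pics/scene0.png

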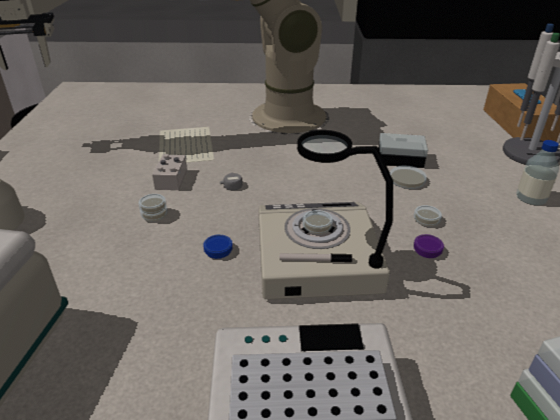

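View pics/top0.png

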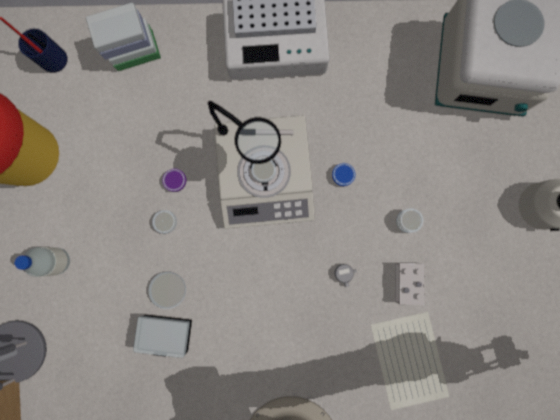

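The scene and top pictures agree. There are three single-dish candidates on the bench:
- **Clear amber dish:** scene (428,215), top (164,221).
- **Purple dish:** scene (428,246), top (174,180). This is a look-alike, so I leave it.
- **Blue dish:** scene (218,246), top (343,175). Also a look-alike, so I leave it.

The clear dish is dish_bench. The pile is at top (410,220), and the read dish is on the stage at top (262,171). I'll confirm with a crop and fit the centres.

```bash
cat >> h.py <<'E'
def circ(P,c,z0,z1,r=45,R=None):
    """centre of the lid from its points with z in z0..z1: least-squares position of a disc hull"""
    m=(np.hypot(P[...,0]-c[0],P[...,1]-c[1])<r)&(P[...,2]>z0)&(P[...,2]<z1)
    q=P[m]; (x,y),rr=cv2.minEnclosingCircle(q[:,:2].astype(np.float32))
    h=cv2.convexHull(q[:,:2].astype(np.float32))[:,0]
    A=np.c_[2*h,np.ones(len(h))];s=np.linalg.lstsq(A,(h**2).sum(1),rcond=None)[0]
    return m.sum(),np.r_[x,y,rr],np.r_[s[:2],np.sqrt(s[2]+s[0]**2+s[1]**2)],np.median(q[:,2])
E
python3 - <<'E'
from h import *
np.set_printoptions(precision=1,suppress=True)
D={n:np.load(n+".npz") for n in("scene","top")}
for n in D:
    P=D[n]["P"]
    for l,c,z0,z1 in(("bench",(560,309),16,30),("pile",(549,-308),36,50),("read",(668,52),82,96),("tally",(419,-141),18,35),("big",(386,301),12,24)):
        print(n,l,*circ(P,c,z0,z1,r=38 if l!="big" else 60))
    m=(P[...,2]>60)&(P[...,2]<72)&(P[...,0]>590)&(P[...,0]<850)&(abs(P[...,1]-50)<150)
    print(cv2.minAreaRect(P[m][:,:2].astype(np.float32)))
    m=(P[...,2]>-10)&(P[...,2]<10)&(abs(P[...,0]-480)<60)&(abs(P[...,1])<200); print("bench z",np.median(P[m][:,2]))
    m=(P[...,2]>60)&(P[...,2]<73)&(np.hypot(P[...,0]-670,P[...,1]-53)<58)&(np.hypot(P[...,0]-670,P[...,1]-53)>52);print("stage z",np.median(P[m][:,2]))
a=D["top"]["im"][150:250,130:440];b=D["scene"]["im"][180:270,130:450]
a=cv2.resize(a,(775,250),interpolation=cv2.INTER_CUBIC);b=cv2.resize(b,(775,218),interpolation=cv2.INTER_CUBIC)
cv2.imwrite("pics/crop1.png",np.vstack([a,b])[...,::-1])
E
```

```text
scene bench 386 [555.3 307.7  31.8] [555.3 307.5  30.3] 22.00535059054232
scene pile 384 [ 548.8 -312.2   31.7] [ 548.1 -311.9   30.3] 42.139930869640125
scene read 515 [671.4  50.   31.2] [672.4  50.8  29.7] 88.80134626471101
scene tally 200 [ 413.2 -144.8   30.3] [ 415.6 -146.7   26.6] 26.22002900881722
scene big 587 [381.2 297.3  49.4] [382.2 299.7  46.6] 18.060885705463193
((697.299560546875, 52.440208435058594), (223.89207458496094, 228.7364959716797), 4.254700183868408)
bench z 2.118281426665874
stage z 68.760221609567
top bench 440 [556.6 313.4  30.3] [556.8 313.5  29.7] 21.341381901655836
top pile 459 [ 548.8 -307.    30.3] [ 548.8 -307.1   29.5] 41.085816540865835
top read 401 [673.2  55.8  29.9] [673.   55.8  29.4] 88.18936221248805
top tally 306 [ 415.5 -142.6   29. ] [ 416.1 -143.3   27.2] 25.631315259319422
top big 1073 [385.1 305.2  46.6] [384.7 304.8  45.6] 17.27125715609327
((695.7651977539062, 57.556297302246094), (224.64724731445312, 229.70074462890625), 4.362639904022217)
bench z 1.0005587420500888
stage z 68.15243331689226
```

View pics/crop1.png

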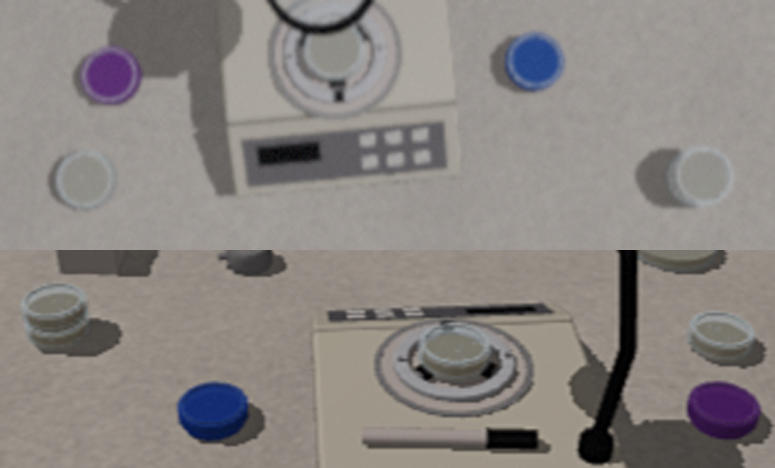

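Crop: the clear dish at crop (85,180) is the only uncoloured single dish. Purple is at (110,75) and blue at (535,60). The pile is at (700,177), and the read dish sits in its three-jaw ring. The two cameras differ by about 5 mm in y, so I'll touch the pile with the gripper first to get the true centre.

```bash
cat >> h.py <<'E'
from scipy.spatial.transform import Rotation as Ro
def state():
    s=ctrl.sense();q=s["tool_rot"];return s,np.array(s["eef_pos"]),Ro.from_quat([q[1],q[2],q[3],q[0]])
def rot(yaw,tilt=0): return Ro.from_euler("z",yaw)*Ro.from_euler("y",-tilt)*Ro.from_euler("x",np.pi)
def rel(pos,yaw,tilt=0,p=None,R=None):
    if p is None: s,p,R=state()
    R2=rot(yaw,tilt)
    return np.r_[R.inv().apply(np.array(pos)-p)/1000,(R.inv()*R2).as_rotvec()].round(4).tolist()
E
python3 -c "
from h import *
print(rel((548.6,-309.5,120),0),rel((548.6,-309.5,26),0))
print(state()[2].as_matrix().round(3))"
```

```text
[0.4516, -0.2859, 0.1096, -0.0, 0.0, 0.2578] [0.4516, -0.2859, 0.2036, -0.0, 0.0, 0.2578]
[[ 0.967  0.255 -0.   ]
 [ 0.255 -0.967 -0.   ]
 [-0.    -0.    -1.   ]]
```

>>> servo_tool --commands '[0.4516,-0.2859,0.1096,0,0,0.2578,1,0.4516,-0.2859,0.1096,0,0,0.2578,1,0.4516,-0.2859,0.1096,0,0,0.2578,1,0.4516,-0.2859,0.1096,0,0,0.2578,1,0.4516,-0.2859,0.1096,0,0,0.2578,1,0.4516,-0.2859,0.1096,0,0,0.2578,1,0.4516,-0.2859,0.1096,0,0,0.2578,1,0.4516,-0.2859,0.1096,0,0,0.2578,1,0.4516,-0.2859,0.1096,0,0,0.2578,1,0.4516,-0.2859,0.1096,0,0,0.2578,1,0.4516,-0.2859,0.1096,0,0,0.2578,1,0.4516,-0.2859,0.1096,0,0,0.2578,1,0.4516,-0.2859,0.1096,0,0,0.2578,1,0.4516,-0.2859,0.1096,0,0,0.2578,1]'

```text
t: 2.6
eef_pos: [547.8, -310.7, 120.2]
tool_rot: [0.0, 1.0, -0.001, -0.0]
force: [-1.2, -0.5, 0.5]
width: 0.998
grasp_force: 0.0
```

>>> servo_tool --commands '[0.0008,-0.0012,0.045,0,0,0,1,0.0008,-0.0012,0.08,0,0,0,1,0.0008,-0.0012,0.094,0,0,0,1,0.0008,-0.0012,0.094,0,0,0,1,0.0008,-0.0012,0.094,0,0,0,0.6,0.0008,-0.0012,0.094,0,0,0,0.6,0.0008,-0.0012,0.094,0,0,0,0.6,0.0008,-0.0012,0.094,0,0,0,0.6,0.0008,-0.0012,0.094,0,0,0,0.6,0.0008,-0.0012,0.094,0,0,0,0.6]'

```text
t: 3.6
eef_pos: [549.8, -308.5, 26.8]
tool_rot: [0.0, 1.0, 0.0, 0.001]
force: [-1.4, -1.1, 6.4]
width: 0.64
grasp_force: 30.0
```

>>> servo_tool --commands '[0,0,0,0,0,0,1,0,0,0,0,0,0,1,0,0,0,0,0,0,1,0,0,0,0,0,-0.15,1,0,0,0,0,0,-0.3,1,0,0,0,0,0,-0.45,1,0,0,0,0,0,-0.6,1,0,0,0,0,0,-0.75,1,0,0,0,0,0,-0.9,1,0,0,0,0,0,-1.05,1,0,0,0,0,0,-1.2,1,0,0,0,0,0,-1.35,1,0,0,0,0,0,-1.5,1,0,0,0,0,0,-1.5708,1,0,0,0,0,0,-1.5708,0.6,0,0,0,0,0,-1.5708,0.6,0,0,0,0,0,-1.5708,0.6,0,0,0,0,0,-1.5708,0.6,0,0,0,0,0,-1.5708,0.6,0,0,0,0,0,-1.5708,0.6]'

```text
t: 5.6
eef_pos: [549.4, -308.1, 26.0]
tool_rot: [-0.0, 0.707, 0.707, -0.0]
force: [0.7, 0.4, 0.7]
width: 0.639
grasp_force: 30.0
```

```bash
python3 -c "
from h import *
print(state()[1])
P=np.pi/2
for q in [(549,-308,150),(460,-150,150),(460,150,150),(557,312,120),(557,312,15)]: print(rel(q,P))"
```

```text
[ 549.37327133 -308.12592693   25.99360363]
[0.0001, -0.0004, -0.124, -0.0002, 0.0, -0.0001]
[0.1581, -0.0894, -0.124, -0.0002, 0.0, -0.0001]
[0.4581, -0.0894, -0.124, -0.0002, 0.0, -0.0001]
[0.6201, 0.0075, -0.094, -0.0002, 0.0, -0.0001]
[0.6201, 0.0076, 0.011, -0.0002, 0.0, -0.0001]
```

>>> servo_tool --commands '[0,0,0,0,0,0,1,0,0,0,0,0,0,1,0,0,0,0,0,0,1,0,0,-0.04,0,0,0,1,0,0,-0.085,0,0,0,1,0.02,-0.02,-0.12,0,0,0,1,0.06,-0.045,-0.124,0,0,0,1,0.1,-0.07,-0.124,0,0,0,1,0.145,-0.089,-0.124,0,0,0,1,0.195,-0.089,-0.124,0,0,0,1,0.245,-0.089,-0.124,0,0,0,1,0.295,-0.089,-0.124,0,0,0,1,0.345,-0.089,-0.124,0,0,0,1,0.395,-0.089,-0.124,0,0,0,1,0.44,-0.089,-0.124,0,0,0,1,0.485,-0.07,-0.124,0,0,0,1,0.53,-0.05,-0.124,0,0,0,1,0.575,-0.025,-0.12,0,0,0,1,0.615,0.0,-0.1,0,0,0,1,0.6201,0.0075,-0.084,0,0,0,1]'

```text
t: 7.6
eef_pos: [558.4, 318.2, 109.8]
tool_rot: [-0.001, 0.706, 0.708, 0.002]
force: [-0.5, -0.1, 0.0]
width: 1.003
grasp_force: 0.0
```

```bash
python3 -c "
from h import *
s,p,R=state();print(p,s['q'],s['t']);P=np.pi/2
for q in [(557,312,15)]: print(rel(q,P))"
```

```text
[558.39445822 318.18137558 109.83892506] [-0.361407    0.6667633  -0.37348245  1.87809583  0.37290009  0.66041943
 -0.95479544] 7.6
[-0.0066, -0.0016, 0.0948, 0.0024, -0.0047, 0.0039]
```

>>> servo_tool --commands '[0,0,0.05,0,0,0,1,0,0,0.085,0,0,0,1,0,0,0.095,0,0,0,1,0,0,0.095,0,0,0,1,0,0,0.095,0,0,0,0.6,0,0,0.095,0,0,0,0.6,0,0,0.095,0,0,0,0.6,0,0,0.095,0,0,0,0.6,0,0,0.095,0,0,0,0.6,0,0,0.095,0,0,0,0.6]'

```text
t: 8.6
eef_pos: [557.1, 311.9, 15.5]
tool_rot: [0.0, 0.707, 0.707, 0.0]
force: [-0.0, -0.9, 5.7]
width: 0.637
grasp_force: 30.0
```

>>> servo_tool --commands '[0,0,0,0,0,0,1,0,0,0,0,0,0,1,0,0,0,0,0,0,1,0,0,0,0,0,-0.15,1,0,0,0,0,0,-0.3,1,0,0,0,0,0,-0.45,1,0,0,0,0,0,-0.6,1,0,0,0,0,0,-0.75,1,0,0,0,0,0,-0.9,1,0,0,0,0,0,-1.05,1,0,0,0,0,0,-1.2,1,0,0,0,0,0,-1.35,1,0,0,0,0,0,-1.5,1,0,0,0,0,0,-1.5708,1,0,0,0,0,0,-1.5708,0.6,0,0,0,0,0,-1.5708,0.6,0,0,0,0,0,-1.5708,0.6,0,0,0,0,0,-1.5708,0.6,0,0,0,0,0,-1.5708,0.6,0,0,0,0,0,-1.5708,0.6]'

```text
t: 10.6
eef_pos: [556.9, 312.0, 15.1]
tool_rot: [0.0, 0.0, 1.0, -0.0]
force: [-0.0, 0.2, 0.0]
width: 0.637
grasp_force: 30.0
```

```bash
python3 -c "
from h import *
s,p,R=state();print(p,s['q'],s['t'],R.as_euler('zyx'));P=np.pi
for q in [(549.4,-308.3,56),(549.4,-308.3,110),(460,0,150)]: print(rel(q,P),rel(q,P/2))"
```

```text
[556.87808839 311.95451021  15.08277132] [-0.16645938  0.87652983 -0.69089769  1.91003842  0.87850915  0.68971018
  0.16825692] 10.6 [-3.14139742e+00  1.39307460e-04  3.14155308e+00]
[0.0074, -0.6203, -0.0409, -0.0, 0.0001, -0.0002] [0.0074, -0.6203, -0.0409, 0.0001, 0.0001, 1.5706]
[0.0073, -0.6203, -0.0949, -0.0, 0.0001, -0.0002] [0.0073, -0.6203, -0.0949, 0.0001, 0.0001, 1.5706]
[0.0968, -0.312, -0.1349, -0.0, 0.0001, -0.0002] [0.0968, -0.312, -0.1349, 0.0001, 0.0001, 1.5706]
```

>>> servo_tool --commands '[0,0,-0.03,0,0,0,0.6,0,0,-0.075,0,0,0,0.6,0.02,-0.02,-0.115,0,0,0.1,0.6,0.06,-0.05,-0.13,0,0,0.2,0.6,0.09,-0.085,-0.135,0,0,0.3,0.6,0.097,-0.13,-0.135,0,0,0.4,0.6,0.097,-0.175,-0.135,0,0,0.52,0.6,0.097,-0.22,-0.135,0,0,0.64,0.6,0.097,-0.265,-0.135,0,0,0.76,0.6,0.097,-0.31,-0.135,0,0,0.88,0.6,0.097,-0.355,-0.135,0,0,1.0,0.6,0.097,-0.4,-0.135,0,0,1.12,0.6,0.09,-0.445,-0.135,0,0,1.24,0.6,0.07,-0.485,-0.135,0,0,1.36,0.6,0.05,-0.525,-0.13,0,0,1.48,0.6,0.03,-0.565,-0.12,0,0,1.5706,0.6,0.0074,-0.6,-0.1,0,0,1.5706,0.6,0.0074,-0.6203,-0.085,0,0,1.5706,0.6,0.0074,-0.6203,-0.07,0,0,1.5706,0.6,0.0074,-0.6203,-0.065,0,0,1.5706,0.6]'

```text
t: 12.6
eef_pos: [547.9, -307.3, 78.1]
tool_rot: [-0.002, 0.707, 0.707, -0.0]
force: [-0.3, 0.1, 0.5]
width: 0.64
grasp_force: 30.0
```

>>> servo_tool --commands '[0,0,0.01,0,0,0,0.6,0,0,0.015,0,0,0,0.6,0,0,0.018,0,0,0,0.6,0,0,0.02,0,0,0,0.6]'

```text
t: 13.0
eef_pos: [549.7, -307.9, 60.2]
tool_rot: [0.0, 0.707, 0.708, 0.0]
force: [0.2, 0.4, 0.8]
width: 0.642
grasp_force: 30.0
```

```bash
python3 -c "
from h import *
s,p,R=state();print(p,s['q'],s['t'],R.as_euler('zyx'),s['force'])
print(rel((549.3,-308.2,55),np.pi/2))"
```

```text
[ 549.72908981 -307.89597089   60.19563744] [ 0.67619641  0.7298076  -0.39235321  1.92794943  0.48605979  0.57735376
 -0.03848116] 13.0 [-1.57195272e+00  2.97853294e-04  3.14143013e+00] [0.19897026 0.42280747 0.77484651]
[-0.0003, -0.0004, 0.0052, 0.0003, 0.0002, 0.0012]
```

>>> servo_tool --commands '[-0.0003,0.0002,0.0015,0,0,0,0.6,-0.0003,0.0002,0.003,0,0,0,0.6,-0.0003,0.0002,0.0045,0,0,0,0.6,-0.0003,0.0002,0.0055,0,0,0,0.6,-0.0003,0.0002,0.0055,0,0,0,0.6,-0.0003,0.0002,0.0055,0,0,0,0.6]'

```text
t: 13.6
eef_pos: [549.8, -308.8, 55.1]
tool_rot: [0.0, 0.707, 0.707, -0.0]
force: [-0.4, -0.1, 5.0]
width: 0.64
grasp_force: 30.0
```

```bash
python3 -c "
from h import *
R=rot(np.pi/2);p=np.array((549.5,-308.4,54.6));y=.075;t=.66
print(rel((500,-150,190),y,t,p,R))
from scipy.spatial.transform import Slerp
"
```

```text
[0.1584, -0.0495, -0.1354, -0.4921, 0.5305, 1.4368]
```

>>> servo_tool --commands '[0,0,0,0,0,0,1,0,0,0,0,0,0,1,0,0,0,0,0,0,1,0,0,-0.03,0,0,0,1,0,0,-0.07,0,0,0,1,0.02,-0.01,-0.11,-0.049,0.053,0.144,1,0.05,-0.02,-0.135,-0.098,0.106,0.287,1,0.09,-0.03,-0.1354,-0.148,0.159,0.431,1,0.13,-0.04,-0.1354,-0.197,0.212,0.575,1,0.1584,-0.0495,-0.1354,-0.246,0.265,0.718,1,0.1584,-0.0495,-0.1354,-0.295,0.318,0.862,1,0.1584,-0.0495,-0.1354,-0.344,0.371,1.006,1,0.1584,-0.0495,-0.1354,-0.394,0.424,1.149,1,0.1584,-0.0495,-0.1354,-0.443,0.477,1.293,1,0.1584,-0.0495,-0.1354,-0.4921,0.5305,1.4368,1,0.1584,-0.0495,-0.1354,-0.4921,0.5305,1.4368,1,0.1584,-0.0495,-0.1354,-0.4921,0.5305,1.4368,1,0.1584,-0.0495,-0.1354,-0.4921,0.5305,1.4368,1]'

```text
t: 15.4
eef_pos: [506.8, -173.2, 247.2]
tool_rot: [-0.036, 0.958, 0.05, 0.278]
force: [-0.3, 0.2, -0.5]
width: 0.999
grasp_force: 0.0
```

Run:
```python
from h import *
np.set_printoptions(precision=3,suppress=True)
s,p,R=state();print(p,s['q'],s['t'],s['force']);y=.075;t=.66
print(R.as_matrix(),rot(y,t).as_matrix())
print(rel((626,51,143),y,t), rel((580,0,170),y,t))
P=cloud("top",shot("top")[1]);print(circ(P,(549,-308),54,70,38))
print(circ(P,(668,52),82,96,38))
im,d=shot("scene");P=cloud("scene",d);print(circ(P,(549,-308),54,70,38))
cv2.imwrite("pics/s2.png",cv2.resize(im[120:300,100:420],(800,450))[...,::-1])
```

```text
[ 506.794 -173.226  247.188] [ 0.916  0.315 -0.637  2.332 -1.044  0.106 -0.098] 15.4 [-0.285  0.199 -0.537]
[[ 0.84   0.116  0.53 ]
 [ 0.075 -0.992  0.098]
 [ 0.537 -0.042 -0.842]] [[ 0.788  0.075  0.611]
 [ 0.059 -0.997  0.046]
 [ 0.613  0.    -0.79 ]]
[0.061, -0.2043, 0.1728, -0.0581, 0.0929, 0.0095] [0.0331, -0.1602, 0.1207, -0.0581, 0.0929, 0.0095]
(np.int64(479), array([ 552.512, -306.734,   30.513]), array([ 551.994, -306.474,   29.659]), np.float64(61.16070898628527))
(np.int64(404), array([673.298,  55.853,  30.042]), array([672.752,  55.959,  29.282]), np.float64(88.30740089982402))
(np.int64(407), array([ 550.832, -311.571,   31.175]), array([ 550.813, -311.198,   30.2  ]), np.float64(62.029527802477446))
```

View pics/s2.png

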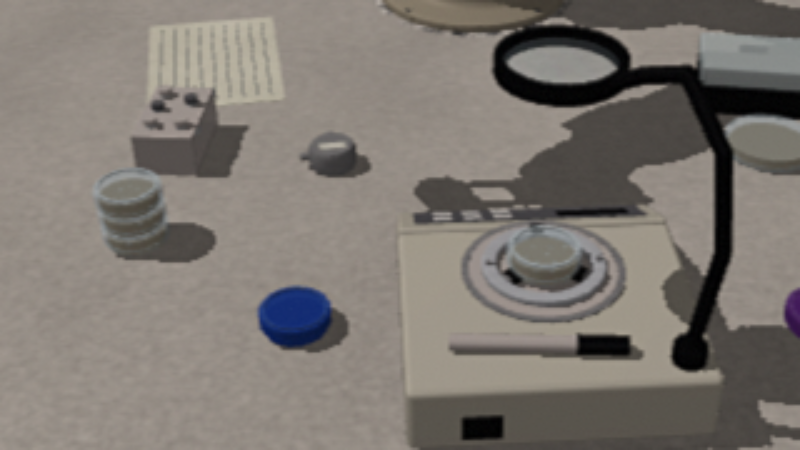

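The joint limits q5 and q6 blocked this wrist branch. I'll go back to upright and take the half-turn-equivalent grasp, where q5 runs positive. The pile stands at crop (130,205), three dishes high and nested, with its top at about 61 mm.

```bash
cat >> h.py <<'E'
def relR(pos,R2,p,R): return np.r_[R.inv().apply(np.array(pos)-p)/1000,(R.inv()*R2).as_rotvec()].round(4).tolist()
def path(wps,rows,grip,p,R):
    """rows of interpolated poses (slerp), in tool axes of the start pose"""
    from scipy.spatial.transform import Slerp
    out=[];a,Ra=p,R
    for (b,Rb),n in zip(wps,rows):
        S=Slerp([0,1],Ro.concatenate([Ra,Rb]))
        for k in range(1,n+1): out+=[round(float(v),4)+0.0 for v in relR(a+(np.array(b)-a)*k/n,S(k/n),p,R)]+[grip]
        a,Ra=np.array(b,float),Rb
    return out
E
python3 - <<'E'
from h import *
s,p,R=state()
print(path([((500,-160,220),rot(np.pi/2)),((500,-120,200),rot(np.pi/2+.75))],[11,7],1,p,R))
E
```

```text
[-0.0018, -0.0012, 0.0019, 0.0348, -0.0448, -0.1291, 1, -0.0036, -0.0023, 0.0039, 0.0695, -0.0896, -0.2583, 1, -0.0055, -0.0035, 0.0058, 0.1043, -0.1343, -0.3874, 1, -0.0073, -0.0047, 0.0078, 0.1391, -0.1791, -0.5166, 1, -0.0091, -0.0059, 0.0097, 0.1739, -0.2239, -0.6457, 1, -0.0109, -0.007, 0.0117, 0.2086, -0.2687, -0.7749, 1, -0.0128, -0.0082, 0.0136, 0.2434, -0.3135, -0.904, 1, -0.0146, -0.0094, 0.0156, 0.2782, -0.3582, -1.0331, 1, -0.0164, -0.0106, 0.0175, 0.313, -0.403, -1.1623, 1, -0.0182, -0.0117, 0.0195, 0.3477, -0.4478, -1.2914, 1, -0.0201, -0.0129, 0.0214, 0.3825, -0.4926, -1.4206, 1, -0.0212, -0.0185, 0.0244, 0.414, -0.4779, -1.524, 1, -0.0222, -0.024, 0.0273, 0.4455, -0.4619, -1.6274, 1, -0.0233, -0.0296, 0.0303, 0.4771, -0.4443, -1.7305, 1, -0.0244, -0.0352, 0.0332, 0.5088, -0.4253, -1.8336, 1, -0.0255, -0.0407, 0.0362, 0.5405, -0.4047, -1.9364, 1, -0.0266, -0.0463, 0.0391, 0.5723, -0.3824, -2.0391, 1, -0.0277, -0.0518, 0.0421, 0.6041, -0.3585, -2.1415, 1]
```

>>> servo_tool --commands '[-0.0018,-0.0012,0.0019,0.035,-0.045,-0.129,1,-0.0036,-0.0023,0.0039,0.07,-0.09,-0.258,1,-0.0055,-0.0035,0.0058,0.104,-0.134,-0.387,1,-0.0073,-0.0047,0.0078,0.139,-0.179,-0.517,1,-0.0091,-0.0059,0.0097,0.174,-0.224,-0.646,1,-0.0109,-0.007,0.0117,0.209,-0.269,-0.775,1,-0.0128,-0.0082,0.0136,0.243,-0.314,-0.904,1,-0.0146,-0.0094,0.0156,0.278,-0.358,-1.033,1,-0.0164,-0.0106,0.0175,0.313,-0.403,-1.162,1,-0.0182,-0.0117,0.0195,0.348,-0.448,-1.291,1,-0.0201,-0.0129,0.0214,0.3825,-0.4926,-1.4206,1,-0.0212,-0.0185,0.0244,0.414,-0.478,-1.524,1,-0.0222,-0.024,0.0273,0.4455,-0.462,-1.627,1,-0.0233,-0.0296,0.0303,0.477,-0.444,-1.73,1,-0.0244,-0.0352,0.0332,0.509,-0.425,-1.834,1,-0.0255,-0.0407,0.0362,0.5405,-0.405,-1.936,1,-0.0266,-0.0463,0.0391,0.572,-0.382,-2.039,1,-0.0277,-0.0518,0.0421,0.6041,-0.3585,-2.1415,1]'

```text
t: 17.3
eef_pos: [499.5, -119.0, 197.9]
tool_rot: [-0.002, 0.394, 0.919, 0.0]
force: [-0.5, -0.2, -0.7]
width: 0.999
grasp_force: 0.0
```

Run:
```python
from h import *
s,p,R=state();print(p,s['q'],s['t'],R.as_euler('zyx'))
F=rot(.075,.66)*Ro.from_euler('z',np.pi)
print(path([((500,-30,190),F)],[11],1,p,R)[-7:],relR((590,48.4,190),F,p,R))
```

```text
[ 499.48219187 -118.99078973  197.85890785] [ 0.39162392  0.41343194 -0.36128656  2.09308861  0.22679181  0.67522555
  0.63969476] 17.3 [-2.33071669 -0.00341    -3.13991455]
[0.0641, 0.0617, 0.008, -0.2918, -0.6196, -0.8529, 1] [0.059, 0.1809, 0.0078, -0.2918, -0.6196, -0.8529]
```

```bash
cat > kin.py <<'E'
from h import *
import itertools
D=[([1.23630368,0.5993245,-0.00248598,1.59941455,0.00177783,0.94286614,-0.07982051],[184.827,-701.046,229.595],[-1.3e-6,.9917059,.1285281,-1.9e-5]),
([-0.361407,0.6667633,-0.37348245,1.87809583,0.37290009,0.66041943,-0.95479544],[558.394,318.181,109.839],[-.001,.706,.708,.002]),
([-0.16645938,0.87652983,-0.69089769,1.91003842,0.87850915,0.68971018,0.16825692],[556.878,311.9545,15.0828],[0,0,1,0]),
([0.67619641,0.7298076,-0.39235321,1.92794943,0.48605979,0.57735376,-0.03848116],[549.729,-307.896,60.1956],[0,.707,.7075,0]),
([0.916,0.315,-0.637,2.332,-1.044,0.106,-0.098],[506.794,-173.226,247.188],[-.036,.958,.05,.278]),
([0.39162392,0.41343194,-0.36128656,2.09308861,0.22679181,0.67522555,0.63969476],[499.482,-118.991,197.859],[-.002,.394,.919,0])]
Q=np.array([d[0] for d in D]);X=np.array([d[1] for d in D]);Rm=Ro.from_quat([[d[2][1],d[2][2],d[2][3],d[2][0]] for d in D])
ax="zyzyzyz"
def chain(q,s):
    R=Ro.identity();o=[R]
    for a,x,g in zip(ax,q,s): R=R*Ro.from_euler(a,g*x);o.append(R)
    return o
def fit():
    best=[]
    for s in itertools.product([1,-1],repeat=7):
        if s[0]>0 and s[1]<0: pass
        F=Ro.concatenate([chain(q,s)[-1] for q in Q])
        for c in range(8): # tool constant: any R_T, base constant Rz(b): solve b on grid with mean
            b=c*np.pi/4
            E=F.inv()*Ro.from_euler('z',b)*Rm
            T=E.mean();best.append(((T.inv()*E).magnitude().max(),s,b,T))
    best.sort(key=lambda t:t[0]);return best
E
python3 - <<'E'
from kin import *
B=fit()
for b in B[:6]: print(round(b[0],4),b[1],round(b[2],3),b[3].as_euler('zyx').round(3))
_,s,b,T=B[0]
# links along local z / x / y of each frame
cols=[];
for name,i,v in [("d0",0,[0,0,1]),("y2",1,[0,1,0]),("z3",3,[0,0,1]),("x3",3,[1,0,0]),("y3",3,[0,1,0]),("z5",5,[0,0,1]),("x5",5,[1,0,0]),("y5",5,[0,1,0]),("z7",7,[0,0,1]),("x6",6,[1,0,0]),("y6",6,[0,1,0])]:
    cols.append(np.concatenate([(Ro.from_euler('z',-b)*chain(q,s)[i]).apply(v) for q in Q]))
A=np.array(cols).T;sol,r,k,sv=np.linalg.lstsq(A,X.ravel(),rcond=1e-4);print(sol.round(1),k,(A@sol-X.ravel()).round(1))
E
```

```text
0.0013 (-1, 1, -1, 1, -1, 1, -1) 0.0 [1.571 0.    0.   ]
0.0013 (-1, -1, -1, -1, -1, -1, -1) 3.142 [-1.571 -0.    -0.   ]
0.3587 (-1, 1, -1, 1, -1, 1, -1) 0.785 [0.803 0.062 0.031]
0.3587 (-1, -1, -1, -1, -1, -1, -1) 3.927 [-2.339 -0.062 -0.031]
0.3594 (-1, -1, -1, -1, -1, -1, -1) 2.356 [-0.803  0.066 -0.021]
0.3594 (-1, 1, -1, 1, -1, 1, -1) 5.498 [ 2.339 -0.066  0.021]
[ 2.831e+02 -2.990e+01  6.469e+02  1.000e-01 -2.630e+01  4.424e+02
 -1.000e-01 -2.000e-01  3.278e+02  2.000e-01 -2.000e-01] 10 [ 0.  0.  0. -0. -0. -0.  0.  0.  0. -0. -0. -0. -0. -0.  0. -0.  0. -0.]
```

```bash
cat >> kin.py <<'E'
from scipy.optimize import least_squares
S=(-1,1,-1,1,-1,1,-1);LO=np.array([-2.57,-.35,-1.29,.11,-1.05,.11,-2.63]);HI=np.array([2.57,1.97,1.29,2.56,4.19,1.86,2.63])
def fk(q):
    c=chain(q,S)
    return np.array([0,0,283.1])+c[1].apply([0,-29.9,0])+c[3].apply([0,-26.3,646.9])+c[5].apply([0,0,442.4])+c[7].apply([0,0,327.8]),c[7]*Ro.from_euler('z',np.pi/2)
def ik(pos,R,q0,w=0.02,qr=None,m=.03):
    qr=q0 if qr is None else qr
    f=lambda q:np.r_[(fk(q)[0]-pos)/100,(R.inv()*fk(q)[1]).as_rotvec(),w*(q-qr)*.1]
    r=least_squares(f,np.clip(q0,LO+m+.001,HI-m-.001),bounds=(LO+m,HI-m));e=fk(r.x)
    return r.x,np.linalg.norm(e[0]-pos),(R.inv()*e[1]).magnitude()
E
python3 - <<'E'
from kin import *
np.set_printoptions(precision=2,suppress=True)
rng=np.random.default_rng(0)
for nm,F in(("flip",rot(.075,.66)*Ro.from_euler('z',np.pi)),("norm",rot(.075,.66))):
    seen=[]
    for k in range(40):
        q,e,a=ik((669.4,54.1,88.3),F,LO+(HI-LO)*rng.random(7),w=0)
        if e<.5 and a<.01: seen.append(q)
    seen=np.array(sorted(seen,key=lambda q:min(np.min(q-LO),np.min(HI-q)),reverse=True));print(nm,len(seen));print(seen[:8])
E
```

```text
flip 23
[[ 0.34  0.81 -0.81  2.29  2.28  0.76 -0.66]
 [ 0.29  0.78 -0.73  2.29  2.33  0.72 -0.73]
 [ 0.28  0.78 -0.72  2.29  2.34  0.71 -0.74]
 [ 0.28  0.78 -0.71  2.29  2.34  0.71 -0.75]
 [ 0.28  0.78 -0.71  2.29  2.35  0.71 -0.75]
 [ 0.21  0.75 -0.6   2.3   2.42  0.66 -0.85]
 [ 0.17  0.73 -0.55  2.3   2.46  0.64 -0.9 ]
 [ 0.17  0.73 -0.54  2.3   2.46  0.64 -0.91]]
norm 22
[[ 0.13  0.72 -0.48  2.3   2.51  0.61  2.17]
 [ 0.03  0.7  -0.33  2.31  2.64  0.57  2.01]
 [-0.02  0.69 -0.27  2.31  2.7   0.56  1.94]
 [-0.04  0.69 -0.24  2.31  2.73  0.55  1.9 ]
 [-0.11  0.68 -0.13  2.32  2.84  0.53  1.77]
 [-0.15  0.68 -0.07  2.32  2.91  0.53  1.69]
 [-0.18  0.68 -0.04  2.32  2.95  0.53  1.65]
 [-0.21  0.68  0.02  2.33  3.    0.53  1.58]]
```

Run:
```python
from kin import *
np.set_printoptions(precision=3,suppress=True)
s,p,R=state();q=np.array(s['q']);F=rot(.075,.66)*Ro.from_euler('z',np.pi)
g=np.array([.25,.77,-.67,2.29,2.37,.7,-.8])
qt,e,a=ik((626,51,143),F,g);print(qt,e,a,fk(q)[0]-p)
q1,e,a=ik((560,20,190),F,qt);print(q1,e,a)
out=[];n=18;pr=R;mx=0
for k in range(1,n+1):
    x=fk(q+(q1-q)*k/n);mx=max(mx,(pr.inv()*x[1]).magnitude());pr=x[1]
    out+=relR(x[0],x[1],p,R)+[1]
    if k%3==0:print(k,x[0],x[1].as_matrix()[:,2])
print(mx);print([round(float(v),4) for v in out])
```

```text
[ 0.265  0.624 -0.686  2.366  2.311  0.625 -0.792] 2.5690919626608595e-05 9.965431784343598e-07 [ 0.041  0.464 -0.095]
[ 0.366  0.473 -0.729  2.473  2.333  0.543 -0.825] 3.0062687827333448e-05 1.0453621276515379e-06
3 [ 490.689 -146.946  184.39 ] [ 0.024 -0.168 -0.985]
6 [ 502.843 -160.246  179.985] [ 0.124 -0.285 -0.95 ]
9 [ 527.406 -150.605  180.588] [ 0.269 -0.325 -0.907]
12 [ 552.835 -114.951  183.322] [ 0.423 -0.276 -0.863]
15 [567.063 -55.633 186.603] [ 0.548 -0.145 -0.824]
18 [560.  20. 190.] [ 0.611  0.046 -0.79 ]
0.07946993369980963
[-0.0035, -0.011, 0.0058, 0.0424, -0.0432, -0.0341, 1.0, -0.0085, -0.0197, 0.0102, 0.0776, -0.0892, -0.0702, 1.0, -0.0143, -0.0256, 0.0135, 0.1052, -0.1374, -0.1083, 1.0, -0.0205, -0.0287, 0.0157, 0.1252, -0.1869, -0.1484, 1.0, -0.0266, -0.0288, 0.0171, 0.1375, -0.237, -0.1902, 1.0, -0.0323, -0.026, 0.0178, 0.1421, -0.2869, -0.2338, 1.0, -0.037, -0.0204, 0.018, 0.1391, -0.3358, -0.2791, 1.0, -0.0405, -0.0121, 0.0177, 0.1286, -0.3829, -0.3259, 1.0, -0.0422, -0.0015, 0.0171, 0.111, -0.4275, -0.3741, 1.0, -0.0419, 0.0112, 0.0163, 0.0866, -0.469, -0.4236, 1.0, -0.0392, 0.0257, 0.0154, 0.0558, -0.5065, -0.4744, 1.0, -0.0339, 0.0415, 0.0144, 0.0191, -0.5397, -0.5262, 1.0, -0.0258, 0.0582, 0.0133, -0.023, -0.5678, -0.5789, 1.0, -0.0147, 0.0754, 0.0122, -0.0699, -0.5905, -0.6325, 1.0, -0.0007, 0.0926, 0.0111, -0.1209, -0.6073, -0.6868, 1.0, 0.0164, 0.1094, 0.0101, -0.1754, -0.6179, -0.7417, 1.0, 0.0363, 0.1252, 0.009, -0.2326, -0.622, -0.7971, 1.0, 0.059, 0.1396, 0.0079, -0.2918, -0.6196, -0.8529, 1.0]
```

>>> servo_tool --commands '[-0.0035,-0.011,0.0058,0.0424,-0.0432,-0.0341,1,-0.0085,-0.0197,0.0102,0.0776,-0.0892,-0.0702,1,-0.0143,-0.0256,0.0135,0.1052,-0.1374,-0.1083,1,-0.0205,-0.0287,0.0157,0.1252,-0.1869,-0.1484,1,-0.0266,-0.0288,0.0171,0.1375,-0.237,-0.1902,1,-0.0323,-0.026,0.0178,0.1421,-0.2869,-0.2338,1,-0.037,-0.0204,0.018,0.1391,-0.3358,-0.2791,1,-0.0405,-0.0121,0.0177,0.1286,-0.3829,-0.3259,1,-0.0422,-0.0015,0.0171,0.111,-0.4275,-0.3741,1,-0.0419,0.0112,0.0163,0.0866,-0.469,-0.4236,1,-0.0392,0.0257,0.0154,0.0558,-0.5065,-0.4744,1,-0.0339,0.0415,0.0144,0.0191,-0.5397,-0.5262,1,-0.0258,0.0582,0.0133,-0.023,-0.5678,-0.5789,1,-0.0147,0.0754,0.0122,-0.0699,-0.5905,-0.6325,1,-0.0007,0.0926,0.0111,-0.1209,-0.6073,-0.6868,1,0.0164,0.1094,0.0101,-0.1754,-0.6179,-0.7417,1,0.0363,0.1252,0.009,-0.2326,-0.622,-0.7971,1,0.059,0.1396,0.0079,-0.2918,-0.6196,-0.8529,1,0.059,0.1396,0.0079,-0.2918,-0.6196,-0.8529,1]'

```text
t: 19.2
eef_pos: [560.3, 20.1, 189.8]
tool_rot: [0.323, -0.034, 0.946, 0.011]
force: [0.9, 0.4, 0.6]
width: 1.002
grasp_force: 0.0
```

```bash
cat > st.py <<'E'
from kin import *
np.set_printoptions(precision=3,suppress=True)
F=rot(.075,.66)*Ro.from_euler('z',np.pi)
s,p,R=state();q=np.array(s['q']);print(s['t'],p,q,"err",(R.inv()*F).as_rotvec())
E
python3 - <<'E'
from st import *
print(relR((626,51,143),F,p,R),relR((669.4,54.1,88.3),F,p,R))
E
```

```text
19.2 [560.251  20.074 189.829] [ 0.191  0.429 -0.488  2.484  2.525  0.478 -1.035] err [-0.002 -0.001 -0.002]
[-0.0249, 0.0262, 0.0785, -0.0024, -0.0008, -0.0022] [-0.0258, 0.0262, 0.1484, -0.0024, -0.0008, -0.0022]
```

>>> servo_tool --commands '[-0.0083,0.009,0.026,0,0,0,1,-0.0166,0.018,0.052,0,0,0,1,-0.0249,0.0262,0.0785,0,0,0,1,-0.0255,0.0262,0.1,0,0,0,1,-0.0258,0.0262,0.12,0,0,0,1,-0.0258,0.0262,0.135,0,0,0,1,-0.0258,0.0262,0.144,0,0,0,1,-0.0258,0.0262,0.148,0,0,0,1,-0.0258,0.0262,0.148,0,0,0,1]'

```text
t: 20.1
eef_pos: [670.5, 52.2, 89.7]
tool_rot: [0.324, -0.032, 0.945, 0.01]
force: [-0.7, 1.1, 0.0]
width: 1.003
grasp_force: 0.0
```

Run:
```python
from st import *
print(s['force'],relR((669.4,54.1,88.3),F,p,R))
im,d=shot("scene");P=cloud("scene",d);np.savez("g.npz",im=im,P=P)
cv2.imwrite("pics/s3.png",cv2.resize(im[110:290,230:430],(800,720))[:590][...,::-1])
```

```text
20.1 [670.529  52.248  89.672] [ 0.104  0.71  -0.444  2.303  2.534  0.604 -1.008] err [-0.006  0.001 -0.006]
[-0.673  1.114  0.046] [0.0016, 0.0019, 0.0005, -0.0058, 0.0009, -0.0058]
```

View pics/s3.png

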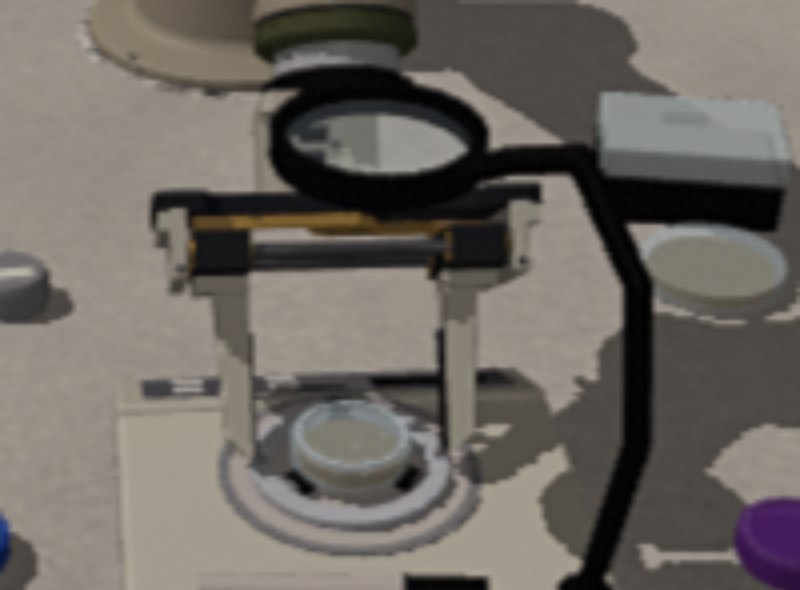

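The fingers straddle the dish at crop (240,440) and (460,440), with the dish centred at (350,440) and the lens clear. Closing now.

>>> servo_tool --commands '[0,0,0,0,0,0,0.6,0,0,0,0,0,0,0.6,0,0,0,0,0,0,0.6,0,0,0,0,0,0,0.6,0,0,0,0,0,0,0.6,0,0,0,0,0,0,0.6]'

```text
t: 20.75
eef_pos: [670.6, 53.2, 90.2]
tool_rot: [0.325, -0.032, 0.945, 0.011]
force: [-1.0, 1.3, 3.1]
width: 0.634
grasp_force: 30.0
```

Run:
```python
from st import *
print(s['force'],s['torque'])
c=np.array([673.5,54.4,77.])
# rows: yaw about world z through dish axis with slow rise; no rise at turning rows
seq=[.13,.26,.13,0,-.13,-.26,-.13,0,.13,.26,.13,0,-.13,-.26,-.13,0,.13,.26,.13,0]
z=0;out=[]
for i,a in enumerate(seq):
    z+=0.3
    W=Ro.from_euler('z',a)
    out+=relR(c+W.apply(np.array([669.4,54.2,88.3])-c)+[0,0,z],W*F,np.array([669.4,54.2,88.3]),F)+[.6]
print(z);print(out)
```

```text
20.75 [670.617  53.239  90.23 ] [ 0.104  0.71  -0.445  2.303  2.535  0.604 -1.009] err [-0.004  0.002 -0.005]
[-1.044  1.287  3.1  ] [0.477 0.377 0.372]
5.999999999999998
[-0.0002, -0.0005, -0.0002, -0.0797, -0.0, -0.1027, 0.6, -0.0005, -0.0011, -0.0004, -0.1594, -0.0, -0.2054, 0.6, -0.0006, -0.0005, -0.0007, -0.0797, -0.0, -0.1027, 0.6, -0.0007, -0.0, -0.0009, 0.0, 0.0, 0.0, 0.6, -0.001, 0.0005, -0.0012, 0.0797, -0.0, 0.1027, 0.6, -0.0012, 0.0011, -0.0013, 0.1594, 0.0, 0.2054, 0.6, -0.0013, 0.0005, -0.0016, 0.0797, -0.0, 0.1027, 0.6, -0.0015, -0.0, -0.0019, 0.0, 0.0, 0.0, 0.6, -0.0017, -0.0005, -0.0021, -0.0797, -0.0, -0.1027, 0.6, -0.0019, -0.0011, -0.0023, -0.1594, -0.0, -0.2054, 0.6, -0.002, -0.0005, -0.0026, -0.0797, -0.0, -0.1027, 0.6, -0.0022, -0.0, -0.0028, 0.0, 0.0, 0.0, 0.6, -0.0024, 0.0005, -0.0031, 0.0797, -0.0, 0.1027, 0.6, -0.0027, 0.0011, -0.0032, 0.1594, 0.0, 0.2054, 0.6, -0.0028, 0.0005, -0.0035, 0.0797, -0.0, 0.1027, 0.6, -0.0029, -0.0, -0.0038, 0.0, 0.0, 0.0, 0.6, -0.0031, -0.0005, -0.004, -0.0797, -0.0, -0.1027, 0.6, -0.0034, -0.0011, -0.0042, -0.1594, -0.0, -0.2054, 0.6, -0.0035, -0.0005, -0.0045, -0.0797, -0.0, -0.1027, 0.6, -0.0037, -0.0, -0.0047, 0.0, 0.0, 0.0, 0.6]
```

>>> servo_tool --commands '[0,-0.0004,0,-0.0736,0,-0.0948,0.6,-0.0002,-0.0007,-0.0002,-0.147,0,-0.19,0.6,-0.0003,-0.0004,-0.0004,-0.0736,0,-0.0948,0.6,-0.0005,0,-0.0006,0,0,0,0.6,-0.0006,0.0004,-0.0008,0.0736,0,0.0948,0.6,-0.0008,0.0007,-0.001,0.147,0,0.19,0.6,-0.0009,0.0004,-0.0012,0.0736,0,0.0948,0.6,-0.0011,0,-0.0014,0,0,0,0.6,-0.0012,-0.0004,-0.0016,-0.0736,0,-0.0948,0.6,-0.0014,-0.0007,-0.0018,-0.147,0,-0.19,0.6,-0.0016,-0.0004,-0.002,-0.0736,0,-0.0948,0.6,-0.0017,0,-0.0022,0,0,0,0.6,-0.0019,0.0004,-0.0024,0.0736,0,0.0948,0.6,-0.002,0.0007,-0.0026,0.147,0,0.19,0.6,-0.0022,0.0004,-0.0028,0.0736,0,0.0948,0.6,-0.0023,0,-0.003,0,0,0,0.6,-0.0025,-0.0004,-0.0032,-0.0736,0,-0.0948,0.6,-0.0026,-0.0007,-0.0034,-0.147,0,-0.19,0.6,-0.0028,-0.0004,-0.0036,-0.0736,0,-0.0948,0.6,-0.003,0,-0.0038,0,0,0,0.6]'

```text
t: 22.75
eef_pos: [671.4, 46.9, 94.8]
tool_rot: [0.325, -0.026, 0.945, 0.008]
force: [0.7, 0.1, -0.4]
width: 0.64
grasp_force: 30.0
```

Run:
```python
from st import *
print(s['force'],s['torque'])
for n,b in(("scene",(1.5,4.0)),("top",(.5,-1.3))):
    im,d=shot(n);P=cloud(n,d);print(circ(P,(673,53),84,102,36))
    c=np.array((673.5,54.4))-b;r=np.hypot(P[...,0]-c[0],P[...,1]-c[1]);m=(r>35)&(r<48)&(P[...,2]<90);print("ring z",np.nanpercentile(P[m][:,2],[20,50,80]))
P=np.load("g.npz")["P"];c=np.array((672,50.4));r=np.hypot(P[...,0]-c[0],P[...,1]-c[1]);m=(r>35)&(r<48)&(P[...,2]<90);print("before",np.nanpercentile(P[m][:,2],[20,50,80]))
```

```text
22.75 [671.393  46.949  94.812] [ 0.084  0.694 -0.405  2.303  2.554  0.585 -1.043] err [-0.014  0.002 -0.015]
[ 0.701  0.096 -0.406] [0.07  0.528 0.023]
(np.int64(558), array([674.184,  52.342,  35.071]), array([674.223,  49.971,  31.589]), np.float64(95.29477608754536))
ring z [72.679 74.782 75.82 ]
(np.int64(330), array([678.271,  53.173,  34.147]), array([675.504,  54.575,  30.795]), np.float64(95.03006817902963))
ring z [72.213 74.178 75.719]
before [73.174 74.894 76.074]
```

>>> servo_tool --commands '[-0.0002,0.0004,-0.0002,0.0736,0,0.0948,0.6,-0.0004,0.0007,-0.0005,0.147,0,0.19,0.6,-0.0006,0.0004,-0.0007,0.0736,0,0.0948,0.6,-0.0008,0,-0.001,0,0,0,0.6,-0.001,-0.0004,-0.0013,-0.0736,0,-0.0948,0.6,-0.0013,-0.0007,-0.0017,-0.147,0,-0.19,0.6,-0.0017,-0.0004,-0.0022,-0.0736,0,-0.0948,0.6,-0.0022,0,-0.0028,0,0,0,0.6,-0.004,0,-0.005,0,0,0,0.6,-0.008,0,-0.01,0,0,0,0.6,-0.008,0,-0.02,0,0,0,0.6]'

```text
t: 23.95
eef_pos: [665.1, 51.9, 115.9]
tool_rot: [0.325, -0.033, 0.945, 0.011]
force: [0.1, -0.1, -0.2]
width: 0.639
grasp_force: 30.0
```

Run:
```python
from st import *
print(s['force'],s['torque'])
for n,b in(("scene",(1.5,4.0)),("top",(.5,-1.3))):
    im,d=shot(n);P=cloud(n,d);print(circ(P,(670-b[0],53-b[1]),95,120,36))
    c=np.array((673.5,54.4))-b;r=np.hypot(P[...,0]-c[0],P[...,1]-c[1]);m=(r>35)&(r<48)&(P[...,2]<90);print("ring z",np.nanpercentile(P[m][:,2],[20,50,80]))
    if n=="scene": cv2.imwrite("pics/s4.png",cv2.resize(im[110:290,230:430],(800,720))[:590][...,::-1])
```

```text
23.95 [665.085  51.946 115.878] [ 0.065  0.644 -0.384  2.309  2.553  0.535 -1.045] err [-0.004  0.002 -0.003]
[ 0.134 -0.148 -0.23 ] [ 0.001  0.524 -0.045]
(np.int64(622), array([672.599,  48.929,  35.69 ]), array([667.819,  48.978,  31.606]), np.float64(115.91226426139036))
ring z [71.993 74.721 75.826]
(np.int64(338), array([672.257,  55.237,  34.708]), array([668.75 ,  54.951,  30.863]), np.float64(116.70832586682855))
ring z [72.042 74.285 76.154]
```

View pics/s4.png

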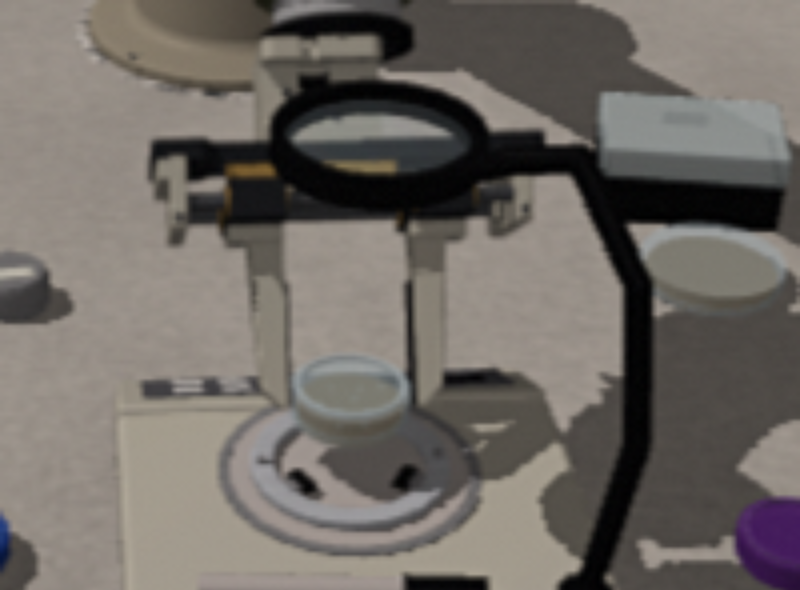

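The dish is free and level in the fingers at crop (350,395). The ring is still seated, with its height unchanged at about 74.7 and the jaws at (300,480) and (405,475). Next I'll plan the carry to the pile.

Run:
```python
from st import *
B={"scene":np.array((1.5,4.0)),"top":np.array((.45,-1.35))}
for n in B:
    for k in range(2):
        im,d=shot(n);P=cloud(n,d);r=circ(P,(551,-308)-B[n],54,72,38);print(n,"pile",r[1][:2]+B[n],r[2]+np.r_[B[n],0],r[3])
    best=[]
    for g in spotter.silhouettes(n,"dish_read_mid"):
        m=g["region"];c=np.nanmedian(P[m],0);print(g["p"],c)
        if abs(c[2]-115)<15:
            q=P[m];z=np.nanpercentile(q[:,2],60);q=q[abs(q[:,2]-z)<6]
            h=cv2.convexHull(q[:,:2].astype(np.float32))[:,0];A=np.c_[2*h,np.ones(len(h))];s_=np.linalg.lstsq(A,(h**2).sum(1),rcond=None)[0]
            print("held",s_[:2]+B[n],np.sqrt(s_[2]+s_[0]**2+s_[1]**2)); L=np.linalg.lstsq(np.c_[q[:,:2]-q[:,:2].mean(0),np.ones(len(q))],q[:,2],rcond=None)[0];print("plane",L)
Fp=Ro.from_euler('z',-.58)*F
off=Ro.from_euler('z',-.58).apply([2.9,1.2,0]); tgt=np.array((552.4,-307.8,0))-off;print("tcp target",tgt)
qq=q
q=np.array(s['q'])
for z in(120,83):
    x,e,a=ik(tgt+[0,0,z],Fp,q+[.58,0,0,0,0,0,0]);print(x,e,a)
pa=p-70*F.as_matrix()[:,2]
o=path([(pa,F),(tgt+[0,0,150],Fp),(tgt+[0,0,105],Fp)],[3,12,3],.6,p,R);print(o)
```

```text
24.05 [664.189  51.442 116.711] [ 0.066  0.642 -0.384  2.311  2.551  0.536 -1.046] err [-0.005  0.002 -0.004]
scene pile [ 552.445 -306.603] [ 551.971 -306.661   29.942] 62.16652941586801
scene pile [ 551.667 -306.576] [ 551.634 -306.989   29.697] 62.00283035052922
0.9 [674.715  49.575 116.35 ]
held [669.759  53.405] 29.672823234823756
plane [ -0.022   0.002 116.631]
0.7 [ 677.034 -150.373   21.592]
top pile [ 552.058 -307.815] [ 552.234 -307.687   29.507] 60.92946353409957
top pile [ 552.223 -307.928] [ 552.498 -307.963   29.903] 60.85027162303254
0.83 [ 669.957 -145.769   21.235]
tcp target [ 549.317 -307.214    0.   ]
[ 0.674  0.623 -0.418  2.387  2.582  0.583 -1.079] 1.6732560748620882e-05 9.921981974810054e-07
[ 0.68   0.711 -0.434  2.402  2.623  0.681 -1.106] 3.799851327112464e-05 2.161403575774007e-06
[-0.0001, -0.0001, -0.0233, -0.0016, 0.0008, -0.0014, 0.6, -0.0001, -0.0002, -0.0467, -0.0033, 0.0015, -0.0028, 0.6, -0.0002, -0.0003, -0.07, -0.0049, 0.0023, -0.0043, 0.6, 0.0073, -0.0295, -0.0735, 0.0247, 0.0023, 0.0339, 0.6, 0.0148, -0.0586, -0.0769, 0.0544, 0.0023, 0.072, 0.6, 0.0223, -0.0878, -0.0804, 0.0841, 0.0023, 0.1102, 0.6, 0.0298, -0.1169, -0.0838, 0.1138, 0.0024, 0.1483, 0.6, 0.0372, -0.146, -0.0873, 0.1434, 0.0024, 0.1865, 0.6, 0.0447, -0.1752, -0.0907, 0.1731, 0.0024, 0.2246, 0.6, 0.0522, -0.2043, -0.0942, 0.2028, 0.0025, 0.2628, 0.6, 0.0597, -0.2334, -0.0977, 0.2325, 0.0025, 0.3009, 0.6, 0.0671, -0.2626, -0.1011, 0.2622, 0.0025, 0.3391, 0.6, 0.0746, -0.2917, -0.1046, 0.2918, 0.0025, 0.3772, 0.6, 0.0821, -0.3208, -0.108, 0.3215, 0.0025, 0.4154, 0.6, 0.0896, -0.35, -0.1115, 0.3512, 0.0026, 0.4535, 0.6, 0.0988, -0.35, -0.0997, 0.3512, 0.0026, 0.4535, 0.6, 0.108, -0.3499, -0.0878, 0.3512, 0.0026, 0.4535, 0.6, 0.1172, -0.3499, -0.076, 0.3512, 0.0026, 0.4535, 0.6]
```

>>> servo_tool --commands '[0,0,-0.0233,0,0,0,0.6,0,0,-0.0467,0,0,0,0.6,0,0,-0.07,0,0,0,0.6,0.0073,-0.0295,-0.0735,0.0247,0.0023,0.0339,0.6,0.0148,-0.0586,-0.0769,0.0544,0.0023,0.072,0.6,0.0223,-0.0878,-0.0804,0.0841,0.0023,0.1102,0.6,0.0298,-0.1169,-0.0838,0.1138,0.0024,0.1483,0.6,0.0372,-0.146,-0.0873,0.1434,0.0024,0.1865,0.6,0.0447,-0.1752,-0.0907,0.1731,0.0024,0.2246,0.6,0.0522,-0.2043,-0.0942,0.2028,0.0025,0.2628,0.6,0.0597,-0.2334,-0.0977,0.2325,0.0025,0.3009,0.6,0.0671,-0.2626,-0.1011,0.2622,0.0025,0.3391,0.6,0.0746,-0.2917,-0.1046,0.2918,0.0025,0.3772,0.6,0.0821,-0.3208,-0.108,0.3215,0.0025,0.4154,0.6,0.0896,-0.35,-0.1115,0.3512,0.0026,0.4535,0.6,0.0988,-0.35,-0.0997,0.3512,0.0026,0.4535,0.6,0.108,-0.3499,-0.0878,0.3512,0.0026,0.4535,0.6,0.1172,-0.3499,-0.076,0.3512,0.0026,0.4535,0.6,0.1172,-0.3499,-0.076,0.3512,0.0026,0.4535,0.6]'

```text
t: 26.25
eef_pos: [548.7, -306.1, 101.5]
tool_rot: [0.312, 0.237, 0.916, -0.08]
force: [-0.3, 0.2, -0.9]
width: 0.635
grasp_force: 30.0
```

Run:
```python
from st import *
Fp=Ro.from_euler('z',-.58)*F;print("rerr",(R.inv()*Fp).as_rotvec(),s['force'])
B={"scene":np.array((1.5,4.0)),"top":np.array((.45,-1.35))}
ims=[]
for n in B:
    im,d=shot(n);P=cloud(n,d)
    ims.append(cv2.resize(im[120:230,90:230] if n=="scene" else im[160:270,340:480],(400,314)))
    for g in spotter.silhouettes(n,"dish_read_mid")+spotter.silhouettes(n,"pile_top_mid"):
        m=g["region"];c=np.nanmedian(P[m],0)
        if abs(c[0]-550)<40 and abs(c[1]+308)<40:
            q=P[m];z=np.nanpercentile(q[:,2],70);q=q[abs(q[:,2]-z)<5]
            h=cv2.convexHull(q[:,:2].astype(np.float32))[:,0];A=np.c_[2*h,np.ones(len(h))];s_=np.linalg.lstsq(A,(h**2).sum(1),rcond=None)[0]
            L=np.linalg.lstsq(np.c_[q[:,:2]-q[:,:2].mean(0),np.ones(len(q))],q[:,2],rcond=None)[0]
            print(n,g["p"],"z",z,s_[:2]+B[n],np.sqrt(s_[2]+s_[0]**2+s_[1]**2),"plane",L)
cv2.imwrite("pics/s5.png",np.hstack(ims)[...,::-1])
```

```text
26.25 [ 548.678 -306.094  101.544] [ 0.596  0.651 -0.311  2.401  2.699  0.603 -1.211] err [-0.355 -0.004 -0.461]
rerr [-0.001 -0.004 -0.002] [-0.281  0.181 -0.876]
scene 0.61 z 102.7820238258573 [ 553.985 -303.73 ] 29.270933820813152 plane [  0.005  -0.017 102.381]
scene 0.78 z 40.43530624890036 [ 554.131 -305.81 ] 28.259934952864707 plane [-0.018 -0.026 40.387]
top 0.9 z 104.92110843654638 [ 554.22  -307.098] 27.977944719973213 plane [  0.02   -0.001 103.857]
```

View pics/s5.png

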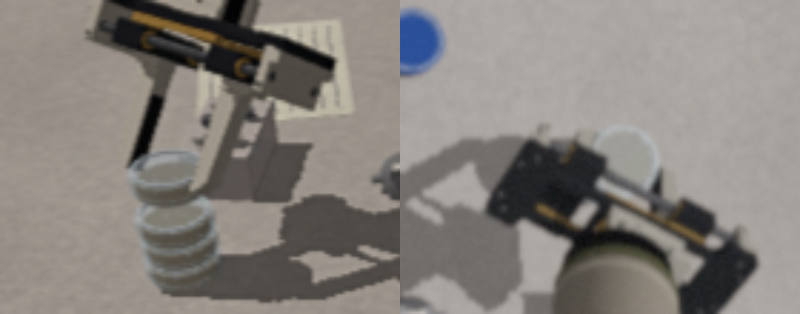

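The held dish shows at left-panel (165,180), over the pile of three at (180,240). The pile looks aligned. I'll let the arm settle and measure the two together.

>>> servo_tool --commands '[0,0,0,0,0,0,0.6,0,0,0,0,0,0,0.6,0,0,0,0,0,0,0.6]'

```text
t: 26.85
eef_pos: [549.3, -306.4, 103.9]
tool_rot: [0.313, 0.237, 0.916, -0.081]
force: [0.0, 0.5, -0.3]
width: 0.636
grasp_force: 30.0
```

Run:
```python
from st import *
B={"scene":np.array((1.5,4.0)),"top":np.array((.45,-1.35))}
def fitR(h,c0,r):
    f=lambda x:np.hypot(h[:,0]-x[0],h[:,1]-x[1])-r
    return least_squares(f,c0,loss="soft_l1",f_scale=.5)
for n in B:
    im,d=shot(n);P=cloud(n,d)
    pose=np.array(imaging.camera_info(n)["pose"])
    for lab in("dish_read_mid","pile_top_mid"):
      for g in spotter.silhouettes(n,lab):
        m=g["region"];c=np.nanmedian(P[m],0)
        if abs(c[0]-550)<40 and abs(c[1]+308)<40 and c[2]>30:
            q=P[m];z=np.nanpercentile(q[:,2],75);q=q[(q[:,2]>z-4)&(q[:,2]<z+5)]
            h=cv2.convexHull(q[:,:2].astype(np.float32))[:,0]
            # densify hull edges only where short
            for r in(29,30): x=fitR(h,q[:,:2].mean(0),r);print(n,lab,round(g["p"],2),"z",round(float(z),1),len(q),r,x.x+B[n],x.cost)
    for lo,hi in((54,70),(94,110)):
        mm=(np.hypot(P[...,0]-551+B[n][0],P[...,1]+308+B[n][1])<33)&(P[...,2]>lo)&(P[...,2]<hi);print(n,lo,mm.sum(),np.nanmedian(P[mm],0),P[mm].min(0),P[mm].max(0))
print(state()[1],state()[0]['force'])
```

```text
26.85 [ 549.349 -306.416  103.944] [ 0.595  0.647 -0.311  2.401  2.699  0.602 -1.211] err [-0.356 -0.001 -0.46 ]
scene dish_read_mid 0.78 z 105.5 308 29 [ 554.471 -306.094] 8.90238855883815
scene dish_read_mid 0.78 z 105.5 308 30 [ 554.039 -305.093] 7.1452034574474546
scene pile_top_mid 0.69 z 41.8 92 29 [ 552.749 -306.015] 1.6649019021362013
scene pile_top_mid 0.69 z 41.8 92 30 [ 551.579 -306.595] 3.275378074181247
scene 54 340 [ 558.202 -307.457   62.014] [ 527.018 -341.224   54.074] [ 581.621 -281.37    67.088]
scene 94 388 [ 556.472 -313.037  104.731] [ 522.224 -344.149   94.086] [ 582.126 -286.085  109.87 ]
top dish_read_mid 0.92 z 105.3 329 29 [ 553.755 -307.161] 3.7459922784747044
top dish_read_mid 0.92 z 105.3 329 30 [ 553.819 -306.357] 8.600330743723214
  return np.nanmean(a, axis, out=out, keepdims=keepdims)
Traceback (most recent call last):
ValueError: zero-size array to reduction operation minimum which has no identity
```

Run:
```python
from st import *
for v in((-1.4,-.2,-10),(-1.4,-.2,-15),(-1.4,-.2,-17),(-1.4,-.2,-18),(-1.4,-.2,-19),(0,0,-1),(1,0,0),(0,1,0)): print(v,R.inv().apply(v)/1000)
```

```text
27.15 [ 549.262 -306.361  103.62 ] [ 0.595  0.647 -0.311  2.401  2.699  0.602 -1.211] err [-0.356 -0.001 -0.46 ]
(-1.4, -0.2, -10) [ 0.007 -0.001  0.007]
(-1.4, -0.2, -15) [ 0.01  -0.001  0.011]
(-1.4, -0.2, -17) [ 0.011 -0.001  0.013]
(-1.4, -0.2, -18) [ 0.012 -0.001  0.014]
(-1.4, -0.2, -19) [ 0.013 -0.001  0.014]
(0, 0, -1) [ 0.001 -0.     0.001]
(1, 0, 0) [-0.001  0.     0.001]
(0, 1, 0) [ 0.     0.001 -0.   ]
```

>>> servo_tool --commands '[0.004,-0.0008,0.004,0,0,0,0.6,0.007,-0.0008,0.0072,0,0,0,0.6,0.0101,-0.0008,0.0111,0,0,0,0.6,0.0111,-0.0008,0.0125,0,0,0,0.6,0.0117,-0.0008,0.0132,0,0,0,0.6,0.0123,-0.0008,0.0139,0,0,0,0.6,0.0129,-0.0008,0.0147,0,0,0,0.6,0.0129,-0.0008,0.0147,0,0,0,0.6]'

```text
t: 27.95
eef_pos: [547.9, -306.4, 84.1]
tool_rot: [0.313, 0.237, 0.916, -0.081]
force: [0.7, 0.0, 0.0]
width: 0.638
grasp_force: 30.0
```

Run:
```python
from st import *
print(s['force'],s['torque'])
```

```text
27.95 [ 547.87  -306.44    84.134] [ 0.602  0.693 -0.32   2.411  2.717  0.656 -1.223] err [-0.356 -0.001 -0.46 ]
[0.667 0.026 0.002] [0.363 0.396 0.022]
```

>>> servo_tool --commands '[0.0003,0,0.0004,0,0,0,0.6,0.0006,0,0.0008,0,0,0,0.6,0.0009,0,0.0012,0,0,0,0.6,0.0009,0,0.0012,0,0,0,0.6,0.0009,0,0.0012,0,0,0,0.6]'

```text
t: 28.45
eef_pos: [547.9, -306.5, 82.7]
tool_rot: [0.313, 0.237, 0.916, -0.081]
force: [-0.2, 0.1, -0.2]
width: 0.635
grasp_force: 30.0
```

>>> servo_tool --commands '[0.0003,0,0.0004,0,0,0,0.6,0.0006,0,0.0008,0,0,0,0.6,0.0006,0,0.0008,0,0,0,0.6,0.0006,0,0.0008,0,0,0,0.6]'

```text
t: 28.85
eef_pos: [547.9, -306.6, 81.7]
tool_rot: [0.313, 0.237, 0.916, -0.081]
force: [-0.6, -0.9, 0.8]
width: 0.638
grasp_force: 30.0
```

>>> servo_tool --commands '[0.0003,0,0.0004,0,0,0,0.6,0.0006,0,0.0008,0,0,0,0.6,0.0006,0,0.0008,0,0,0,0.6,0.0006,0,0.0008,0,0,0,0.6]'

```text
t: 29.25
eef_pos: [548.2, -306.8, 81.3]
tool_rot: [0.314, 0.237, 0.916, -0.081]
force: [-2.6, -0.3, 7.1]
width: 0.635
grasp_force: 30.0
```

Run:
```python
from st import *
print(s['force'],s['torque'])
B={"scene":np.array((1.5,4.0)),"top":np.array((.45,-1.35))}
for n in B:
    im,d=shot(n);P=cloud(n,d)
    for g in spotter.silhouettes(n,"dish_read_mid")+spotter.silhouettes(n,"pile_top_mid"):
        m=g["region"];q=P[m];print(n,g["p"],np.nanmedian(q,0),np.nanpercentile(q[:,2],[25,50,75,90]))
    if n=="scene":cv2.imwrite("pics/s6.png",cv2.resize(im[150:230,110:210],(750,600))[...,::-1])
```

```text
29.25 [ 548.183 -306.815   81.322] [ 0.602  0.701 -0.322  2.412  2.72   0.666 -1.225] err [-0.357  0.001 -0.46 ]
[-2.568 -0.315  7.113] [-0.172 -0.025 -0.155]
scene 0.94 [ 559.772 -311.319   81.714] [79.091 81.714 82.915 83.988]
scene 0.91 [ 676.398 -150.567   21.517] [20.091 21.517 22.588 23.719]
scene 0.2 [ 572.645 -301.776   37.24 ] [32.575 37.24  41.399 42.873]
scene 0.7 [ 571.694 -301.419   36.902] [32.314 36.902 41.377 42.896]
scene 0.52 [ 574.07  -307.375   57.058] [52.503 57.058 60.887 62.885]
top 0.77 [ 556.29  -308.603   81.044] [79.629 81.044 82.673 84.532]
top 0.72 [ 670.454 -145.609   21.259] [19.732 21.259 22.68  24.014]
```

View pics/s6.png

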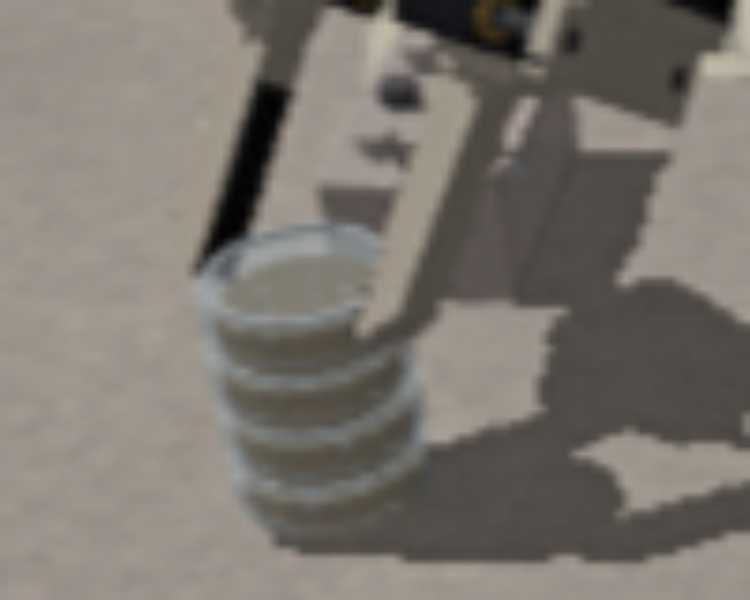

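The pile is four high, and the lid reads 81 to 82 mm, which is the nested height. With 7 N of contact I'll release and back out along the tool.

>>> servo_tool --commands '[-0.0004,0,-0.0005,0,0,0,0.6,-0.0004,0,-0.0005,0,0,0,0.8,-0.0004,0,-0.0005,0,0,0,1,-0.0004,0,-0.0005,0,0,0,1,-0.0004,0,-0.0005,0,0,0,1,-0.0004,0,-0.02,0,0,0,1,-0.0004,0,-0.05,0,0,0,1,-0.0004,0,-0.1,0,0,0,1,-0.0004,0,-0.14,0,0,0,1]'

```text
t: 30.45
eef_pos: [471.7, -264.2, 192.0]
tool_rot: [0.313, 0.237, 0.916, -0.081]
force: [-0.2, 0.1, 1.2]
width: 1.003
grasp_force: 0.0
```

Run:
```python
from st import *
B={"scene":np.array((1.5,4.0)),"top":np.array((.45,-1.35))}
for k in range(2):
  for n in B:
    im,d=shot(n);P=cloud(n,d);r=circ(P,(551,-308)-B[n],72,92,38);print(n,r[0],r[1][:2]+B[n],r[2]+np.r_[B[n],0],r[3])
    mm=(np.hypot(P[...,0]-552+B[n][0],P[...,1]+307.5+B[n][1])<24)&(P[...,2]>74);q=P[mm];L=np.linalg.lstsq(np.c_[q[:,:2]-q[:,:2].mean(0),np.ones(len(q))],q[:,2],rcond=None)[0];print(L)
    if n=="scene" and k: cv2.imwrite("pics/s7.png",cv2.resize(im[150:230,110:210],(750,600))[...,::-1])
    c=np.array((673.5,54.4))-B[n];r=np.hypot(P[...,0]-c[0],P[...,1]-c[1]);m=(r>35)&(r<48)&(P[...,2]<90);print("ring z",np.nanpercentile(P[m][:,2],[20,50,80]))
# per-dish extents in world y from scene (side view)
for z in(14,34,54,74):
    m=(abs(P[...,2]-z)<4)&(np.hypot(P[...,0]-552,P[...,1]+308)<40);print(z,m.sum())
im,d=shot("scene");P=cloud("scene",d)
for z in(14,34,54,74):
    m=(abs(P[...,2]-1.5-z)<4.5)&(np.hypot(P[...,0]-552,P[...,1]+311)<37);h=P[m];x=least_squares(lambda c:np.hypot(h[:,0]-c[0],h[:,1]-c[1])-30,(551,-311),loss="soft_l1").x;print(z,m.sum(),x)
```

```text
30.45 [ 471.68  -264.161  192.044] [ 0.586  0.391 -0.318  2.53   2.629  0.474 -1.205] err [-0.356 -0.002 -0.46 ]
scene 427 [ 552.317 -305.253] [ 552.723 -305.832   29.807] 81.79157835990577
[ 0.01  -0.011 82.042]
ring z [71.115 74.664 75.875]
top 507 [ 553.043 -306.664] [ 552.681 -306.836   29.746] 80.98867131804468
[-0.012  0.007 80.725]
ring z [71.721 73.998 75.977]
scene 427 [ 553.572 -305.442] [ 552.931 -305.763   29.819] 81.98793267277597
[ 0.004  0.002 82.23 ]
ring z [71.585 74.699 75.893]
top 505 [ 552.604 -307.219] [ 552.661 -307.014   29.761] 80.90614996122406
[ 0.005  0.003 80.727]
ring z [71.744 74.072 75.966]
14 16
34 26
54 21
74 50
14 90 [ 547.294 -311.414]
34 95 [ 547.669 -311.236]
54 93 [ 547.714 -311.805]
74 96 [ 548.475 -310.97 ]
```

View pics/s7.png

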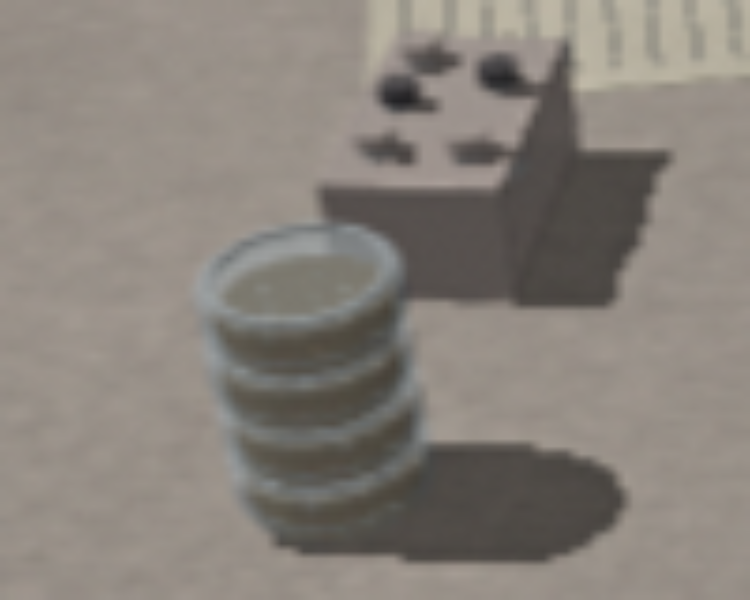

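```bash
python3 -c "
from h import *
print(ctrl.job_done())"
```

```text
the job is handed in; nothing more can be done
None
```

The job is handed in at about 30 s of the 72 s, but no verdict came back: by my last camera checks both dishes are nested on the pile (four high, level, lid tops 20 mm apart), the insert is still seated, and I moved nothing else.

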